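Load the nodule feeder and hold its pin gate open

ROBOT

A 7-joint arm with a two-finger parallel gripper is mounted at the origin on the work surface. World frame = base frame: x ahead of the robot, y to its left, z up, the work surface at z = 0. Lengths are in mm, angles in rad, forces in N, time in s.
With the tool pointing down it reaches from about 425 to 1025 mm from the base axis. Payload 3.6 kg.
Tool frame: the origin (TCP) lies on the centre line of the jaws, within the pads' length; the fingertips stand env.finger_overhang ahead of it and the grasp point (between the pads) lies 11 mm behind it (env.finger_overhang is the distance from the TCP to the fingertips, in mm); z points along the fingers, y is the line along which they close (so a half turn about z gives the same grasp; the last joint's range is limited). The gripper opens to 85 mm and grips with 20 to 120 N. Pads are 22 mm wide; open, the fingers measure 114 mm over their backs; the gripper's body (76 mm by 85 mm) begins 54 mm behind the grasp point. The pads swing forward as they close: fully open they stand 13 mm farther back than shut.
Start: joints at [1.018, 0.591, 0.048, 1.609, -0.033, 0.943, -0.034], TCP at [321.085, -650.026, 239.302] pointing down, gripper open.
Joint ranges: [-2.69, 2.69], [-0.47, 2.24], [-1.27, 1.36], [0.19, 2.51], [-1.53, 4.68], [0.08, 2.07], [-3.09, 3.09]. Speed limits (rad/s): [2.57, 2.57, 3.14, 3.14, 3.14, 3.14, 3.14].

INTERFACE

Orientations are given as a rotation vector (axis times angle).
In Python, from workcell import env gives the robot as it stands.
- The arm moves only by the tool servo_tool, never from a script. Its argument "moves" is a list of rows, each an object with "twist": the turn, a rotation vector about the tool's x, y, z in rad, a list of three; "dp": the shift along the tool's x, y, z in mm, a list of three; "grip": the opening in per cent of the stroke, from 0 (shut) to 100 (fully open). A call has 1 to 12 rows; each row is the pose to reach, as a shift and turn from the pose commanded when the call began, along the tool's axes at that moment; what a row does not reach only later rows make up. A row lasts 1/10 s, in which the tool goes at most 50 mm and 8.59 degrees, less where a joint would pass 70% of its speed; a pose out of reach is approached as far as the arm can. A call with a gripper value outside its range is refused whole. The fingers move at their own pace and stop on an object; "grip_force" is the grip in N (left out, the last holds). Time passes only in rows, so rows that repeat a pose let the fingers close. It gives the time, the measured TCP pose, the force, the opening and the grip force at its end, in the units of the state.
- env.read_state(): the state, without advancing time (a new reading comes with each control period).
- env.grab_frame(name): name is "side" or "top" or "wrist"; returns a dict with "frame" (400x640x3 uint8, red, green, blue), "mtx" (3x3 intrinsics, pixels), "xyz" and "rotation" of the camera in the world. Camera axes: x right, y down, z forward; pixel columns grow to the right and rows downward; lengths in mm; the calibration is good to about 2 mm. A picture is of the moment at which its call begins. There is no depth.
- env.close_job(): hands the job in; it is judged then, once.
Trained networks look in a picture, given as the dict that the camera call returned (one of the last four; its "shot" number tells which), for a name from the list of things; names that differ only in an ending like _2 or _b are one class to them, and where a whole thing is asked for, a point or a joint stands for the part that bears it (a point fixed in the world has none). Each returns a list of dicts, best first, with "conf" (0 to 1); they miss things now and then, are a little off and sometimes report something else, mostly with a low value. They report only what shows in the picture. A call takes as long as a camera call. They do not tell look-alikes from the thing itself.
- env.search_frame(picture, label): "box" ([left, top, width, height] in pixels, round what is visible of it).
- env.mark_of(picture, label): "pixel" ([column, row] in pixels: a listed point, or the origin of a listed thing).
The state is a dict: "t": time; "q": joint angles; "dq": joint speeds; "joint_efforts": joint torques, N m; "tool_pos": TCP position; "tcp_rot": TCP orientation; "contact_force": force on the tool from outside, world axes, zero at the start; "ft_torque": the same for the moment, N m; "width": opening from 0.0 (shut) to 1.0 (fully open); "grip_force": force on a finger pad.
Only numpy, scipy, OpenCV 4.12 (cv2) and the standard library are available. Lean on these libraries where they do the work, as an engineer would, in place of code of your own. Each camera call takes 0.05 s, during which the arm holds its last target. There are 200 camera calls.

TASK

Pick up the steel tote by its handle, tip all four stony nodules into the feeder's hopper while the gate plunger stays seated, and set the empty tote back down upright on the bench. Then pull the sprung plunger fully up, so that all the nodules roll down the chute into the white bin, and finish while still holding the plunger up in the gripper. Leave the other things on the bench where they are.

Things in the scene. Friction and masses are not known exactly. Their poses are not given: they have to be found in the camera images.
- feeder: Nodule feeder, a grey metal and clear acrylic stand fixed to the bench, 170 mm (x) by 344 mm (y). Origin on the bench under the front wall of its hopper, mid-width; z up; y runs up the chute, x across it. At +y an open-topped hopper; its floor slopes down towards -y as a 68 mm wide channel (32 degrees), out through the front wall, under a steel bridge with the plunger (y = -45 mm), to an open white bin.
- hopper_mouth (a point): Centre of the hopper's rectangular open top, level with its rim, 200 mm above the bench (feeder x 0, y +55 mm). Inside 160 mm (feeder x) by 114 mm (feeder y), walls 4 mm: front of grey sheet, sides and back of clear acrylic. Axes as the feeder's.
- bin_floor (a point): Centre of the inside floor of the white receiving bin, 9 mm above the bench (feeder x 0, y -150 mm). Inside 142 x 142 mm, walls up to 56 mm above the bench. Axes as the feeder's.
- plunger_knob (a point): Middle of the plunger's black knob: a plain upright cylinder, diameter 28 mm, 42 mm tall, on a 24 mm steel pin. Seated, this point is 181 mm above the bench and the knob's underside 160 mm; the brass bushing below ends at 153 mm. The hopper's front wall (rim 200 mm above the bench) stands 41 mm to the feeder's +y of the knob's axis; the other sides are free.
- plunger (a joint): How far the sprung plunger is pulled straight up, in m: 0 = seated, pin in the hole in the chute floor, chute blocked; 0.050 = fully up at its stop. Spring and weight pull it down with about 4 N seated and 9 N fully up; it snaps shut when let go. The nodules pass below the pin from about 0.042.
- tote_handle (a point): Centre of the steel tote's handle, a flat-sided bar along the tote's x axis, 100 mm free between its end posts, 12 mm wide (y), 16 mm high; 86 mm above the tote's underside. z is the tote's up. To pour, tip the tote sideways about this bar (its x axis) by 50 to 70 degrees, either way.
- tote: The steel tote, 0.22 kg: origin at the centre of its underside, axes as its handle's. 108 mm long (x), 120 mm wide (y). Flat floor 62 mm wide; both y sides rise outward at 25 degrees to a pouring lip 15 mm above the underside; ends 26 mm high. The lips are about 93 mm from the handle's centre line, and the lower one hangs almost straight below it when tipped by 50 degrees.
- nodule1: A stony pinkish-grey nodule (rhodolith), a lumpy ball about 29 mm across, 25 g or so, starts in the tote; origin at its centre. It rolls.
- nodule2: A stony pinkish-grey nodule (rhodolith), a lumpy ball about 29 mm across, 25 g or so, starts in the tote; origin at its centre. It rolls.
- nodule3: A stony pinkish-grey nodule (rhodolith), a lumpy ball about 29 mm across, 25 g or so, starts in the tote; origin at its centre. It rolls.
- nodule4: A stony pinkish-grey nodule (rhodolith), a lumpy ball about 29 mm across, 25 g or so, starts in the tote; origin at its centre. It rolls.
- flask: Bystander: conical glass flask, 76 mm across the foot, 115 mm tall; origin at the centre of its underside. Leave alone.
- petri: Bystander: stack of closed dishes, 90 mm across, 30 mm tall; origin at the centre of its underside. Leave alone.
- wash_bottle: Bystander: white bottle, 60 mm across, 150 mm tall; origin at the centre of its underside. Leave alone.
- beaker: Bystander: glass beaker, 68 mm across, 85 mm tall; origin at the centre of its underside. Leave alone.
- spatula: Bystander: steel lab spoon, 160 mm long, lying flat along its own x; origin at the centre of its underside. Leave alone.
- sample_jar: Bystander: small amber jar, 48 mm across, 60 mm tall; origin at the centre of its underside. Leave alone.
- tub: Bystander: white lidded tub, 72 mm across, 65 mm tall; origin at the centre of its underside. Leave alone.
Not all that is in view belongs to the job. What is shaped like the tote but purple or turquoise is not meant.

How it is judged (in metres and radians):
On the way, in this order (a step that is already met when the one before it is completed fails the run):
1. all four nodules lie in the hopper or its throat, behind the seated plunger (value of joint plunger below 0.008 m and y of nodule1 in the frame of feeder between -0.045 and 0.114 m and x of nodule1 in the frame of feeder between -0.08 and 0.08 m and z of nodule1 in the frame of feeder between 0.06 and 0.195 m and y of nodule2 in the frame of feeder between -0.045 and 0.114 m and x of nodule2 in the frame of feeder between -0.08 and 0.08 m and z of nodule2 in the frame of feeder between 0.06 and 0.195 m and y of nodule3 in the frame of feeder between -0.045 and 0.114 m and x of nodule3 in the frame of feeder between -0.08 and 0.08 m and z of nodule3 in the frame of feeder between 0.06 and 0.195 m and y of nodule4 in the frame of feeder between -0.045 and 0.114 m and x of nodule4 in the frame of feeder between -0.08 and 0.08 m and z of nodule4 in the frame of feeder between 0.06 and 0.195 m), for 0.2 s.
2. the plunger is pulled fully up in the gripper (value of joint plunger above 0.045 m and contact force between the fingers and plunger above 2 N), for 0.2 s.
At the end, for the whole second after the job is handed in: The plunger is held by the fingers within 5 mm of its upper stop (joint above 0.045), all four nodules lie still inside the white bin, and the tote stands upright on the bench (tilt under 0.1 rad), untouched by the fingers (all of step 2 and contact force between tote and plunger below 0.2 N and y of nodule1 in the frame of feeder between -0.221 and -0.079 m and x of nodule1 in the frame of feeder between -0.071 and 0.071 m and z of each of nodule1, nodule2, nodule3, nodule4 in the frame of feeder below 0.055 m and linear speed of each of nodule1, nodule2, nodule3, nodule4 below 0.08 m/s and y of nodule2 in the frame of feeder between -0.221 and -0.079 m and x of nodule2 in the frame of feeder between -0.071 and 0.071 m and y of nodule3 in the frame of feeder between -0.221 and -0.079 m and x of nodule3 in the frame of feeder between -0.071 and 0.071 m and y of nodule4 in the frame of feeder between -0.221 and -0.079 m and x of nodule4 in the frame of feeder between -0.071 and 0.071 m and angle between tote_handle's own z axis and vertical below 0.1 rad and height (world z) of tote_handle below 0.093 m and contact force between the fingers and tote below 0.2 N and linear speed of tote below 0.05 m/s); the arm keeps its last pose, push and grip.
It fails at once if another thing on the bench is shifted by more than 30 mm (distance of any of flask, petri, wash_bottle, beaker, spatula, sample_jar, tub from where it was at the start of the episode above 0.03 m).
It also fails if it takes over 67 s, if anything falls off the work surface, if the arm or the gripper's body presses on something with over 40 N, if the wrist force passes 120 N, or if a joint passes its speed limit or range.

## Working session

There is one attempt and no reset: what is moved stays moved. The work goes in short steps, Python scripts to look and compute and a tool call to move; the robot and the scene stay as the last step left them, time stands still between calls to the robot, and variables do not carry over. Pictures are saved under pics/ and viewed, at most 13 in all, crops included, and the job is handed in when it is done.

Besides the shell and the picture viewer there is one more tool, called after "Emit:" in YAML: its name, and indented under it one key for each argument. servo_tool: Moves the arm, as the interface text tells. Its arguments: {"type":"object","properties":{"moves":{"type":"array","items":{"type":"object","properties":{"twist":{"type":"array","items":{"type":"number"}},"dp":{"type":"array","items":{"type":"number"}},"grip":{"type":"number"}}}},"grip_force":{"type":"number"}},"required":["moves"]}

```bash
mkdir -p pics; cat > h.py <<'E'
import numpy as np, cv2
from scipy.spatial.transform import Rotation as R
from workcell import env
def rot(x):
    x=np.array(x,float); return x if x.shape==(3,3) else R.from_rotvec(x).as_matrix()
def ray(p,px):
    d=rot(p["rotation"])@np.linalg.inv(p["mtx"])@[px[0],px[1],1.]; return np.array(p["xyz"],float),d
def atz(p,px,z):
    o,d=ray(p,px); return o+d*(z-o[2])/d[2]
def tri(obs):
    A=np.zeros((3,3));b=np.zeros(3)
    for p,px in obs:
        o,d=ray(p,px); d=d/np.linalg.norm(d); M=np.eye(3)-np.outer(d,d); A+=M;b+=M@o
    x=np.linalg.solve(A,b); return x
def proj(p,X):
    c=rot(p["rotation"]).T@(np.array(X,float)-p["xyz"]); u=np.array(p["mtx"])@c; return u[:2]/u[2]
def save(p,n): cv2.imwrite(f"pics/{n}.png",p["frame"][:,:,::-1])
E
python3 - <<'E'
from h import *
np.set_printoptions(precision=1,suppress=True)
s=env.read_state(); print(s["t"],s["tool_pos"],s["tcp_rot"],env.finger_overhang)
ps={n:env.grab_frame(n) for n in("side","top")}
for n,p in ps.items():
    save(p,n+"0"); print(n,p["xyz"],p["mtx"][0][0])
    for l in("tote_handle","tote","hopper_mouth","bin_floor","plunger_knob","feeder","nodule1"):
        print(l,[(np.round(m["pixel"]),round(m["conf"],2)) for m in env.mark_of(p,l)[:4]])
a=np.hstack([ps["top"]["frame"]]); 
E
```

```text
0.0 [ 320.7 -649.3  238.2] [-3.1 -0.7  0. ] 8.0
side [ 512.  -844.  1131.4] 394.43552410437417
tote_handle [(array([307., 342.]), 0.67), (array([382., 328.]), 0.66), (array([232., 384.]), 0.56)]
tote [(array([236., 394.]), 0.93), (array([309., 356.]), 0.7), (array([377., 338.]), 0.57)]
hopper_mouth [(array([332., 189.]), 0.62)]
bin_floor [(array([312., 182.]), 0.89)]
plunger_knob [(array([319., 168.]), 0.52)]
feeder [(array([323., 213.]), 0.66)]
nodule1 [(array([314., 364.]), 0.58), (array([300., 342.]), 0.58), (array([322., 348.]), 0.58), (array([296., 356.]), 0.46)]
top [ 306.4   11.7 1303.5] 366.84858718957867
tote_handle [(array([466., 210.]), 0.78), (array([496., 270.]), 0.61), (array([450., 158.]), 0.57)]
tote [(array([488., 272.]), 0.81), (array([457., 214.]), 0.57), (array([447., 167.]), 0.56), (array([462., 210.]), 0.49)]
hopper_mouth [(array([329., 182.]), 0.93)]
bin_floor [(array([272., 209.]), 0.55)]
plunger_knob [(array([298., 195.]), 0.59)]
feeder [(array([315., 197.]), 0.67)]
nodule1 [(array([448., 220.]), 0.62), (array([457., 208.]), 0.59)]
```

View pics/side0.png

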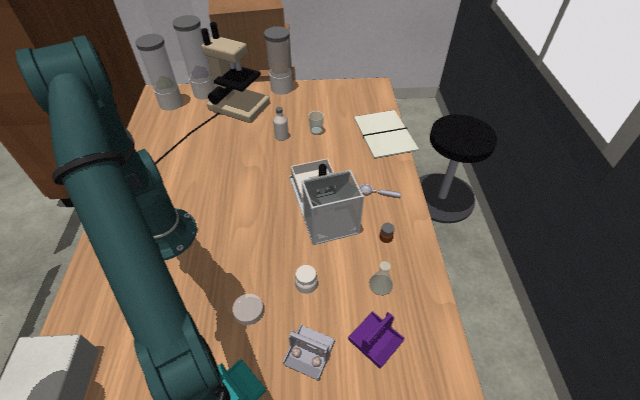

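View pics/top0.png

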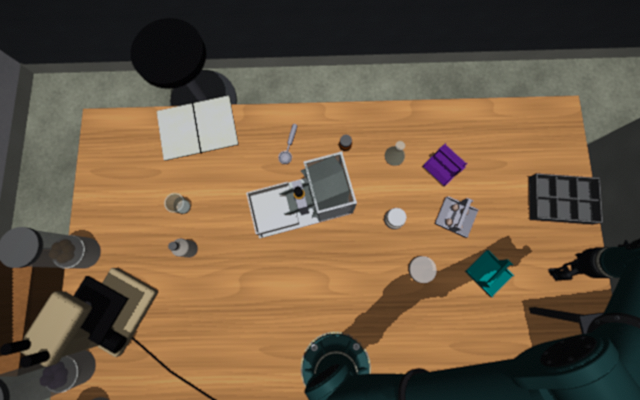

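```bash
python3 - <<'E'
from h import *
np.set_printoptions(precision=1,suppress=True)
ps={n:env.grab_frame(n) for n in("side","top")}
S,T=ps["side"],ps["top"]
for l in("hopper_mouth","bin_floor","plunger_knob","feeder"):
    a=env.mark_of(S,l);b=env.mark_of(T,l)
    if a and b: print(l,tri([(S,a[0]["pixel"]),(T,b[0]["pixel"])]))
print("knob z181",[atz(p,env.mark_of(p,"plunger_knob")[0]["pixel"],181) for p in(S,T)])
print("mouth z200",[atz(p,env.mark_of(p,"hopper_mouth")[0]["pixel"],200) for p in(S,T)])
print("bin z9",[atz(p,env.mark_of(p,"bin_floor")[0]["pixel"],9) for p in(S,T)])
for p in(S,T):
  for m in env.mark_of(p,"tote_handle"): print("handle z86",m["pixel"],atz(p,m["pixel"],86))
for l,z in dict(flask=0,petri=0,wash_bottle=0,beaker=0,spatula=0,sample_jar=0,tub=0).items():
  for p in(S,T):print(l,[(atz(p,m["pixel"],z)[:2],round(m["conf"],2)) for m in env.mark_of(p,l)[:2]])
c=T["frame"][130:310,390:560]; cv2.imwrite("pics/c.png",cv2.resize(np.hstack([c,S["frame"][220:400,215:415]]),None,fx=2.1,fy=2.1,interpolation=cv2.INTER_CUBIC)[:,:,::-1])
E
```

```text
hopper_mouth [582.4  -4.  212.2]
bin_floor [526.3 219.4  -8.6]
plunger_knob [ 484.6 -271.5  542. ]
feeder [586.1  -8.   95.6]
knob z181 [array([563.9,  98.2, 181. ]), array([ 480.2, -408. ,  181. ])]
mouth z200 [array([585.9,   8.2, 200. ]), array([582.9,  -4.6, 200. ])]
bin z9 [array([524.5, 202.3,   9. ]), array([525., 217.,   9.])]
handle z86 [230.4, 382.8] [ 298.6 -535.9   86. ]
handle z86 [306.3, 340.3] [ 490.9 -438.6   86. ]
handle z86 [380.1, 326.1] [ 693.7 -409.8   86. ]
handle z86 [449.6, 161.0] [ 678.3 -411.2   86. ]
handle z86 [497.6, 274.2] [ 293.5 -533.1   86. ]
handle z86 [465.7, 211.4] [ 501.5 -449.8   86. ]
flask [(array([ 734.1, -240.9]), 0.72)]
flask [(array([ 739.3, -240.1]), 0.82)]
petri [(array([ 312.4, -300.8]), 0.64), (array([565.9, 298. ]), 0.38)]
petri [(array([ 322.9, -311. ]), 0.64)]
wash_bottle [(array([416.8, 520.9]), 0.65), (array([581.3,  58.6]), 0.61)]
wash_bottle [(array([400.3, 501.5]), 0.97), (array([ 528.9, -444.6]), 0.67)]
beaker [(array([556.1, 538.1]), 0.86), (array([ 516.8, -466.8]), 0.64)]
beaker [(array([555.8, 548.5]), 0.95), (array([404.3, 509.9]), 0.64)]
spatula [(array([ 491. , -441.7]), 0.71), (array([778.2, 132. ]), 0.54)]
spatula [(array([791.1, 155.5]), 0.66)]
sample_jar [(array([774.7, -53.9]), 0.78)]
sample_jar [(array([ 520.8, -482.2]), 0.67), (array([780.6, -39.6]), 0.47)]
tub [(array([ 483.3, -219.3]), 0.8)]
tub [(array([ 495. , -225.7]), 0.84), (array([ 498.7, -449.4]), 0.65)]
```

Top view: candidates for the tote are grey steel at (457,214), purple at (444,165) and turquoise at (490,272). In the side view they are grey (309,350), purple (377,340) and turquoise (237,385). I choose the grey one, which holds nodules, and check it in a close crop.

View pics/c.png

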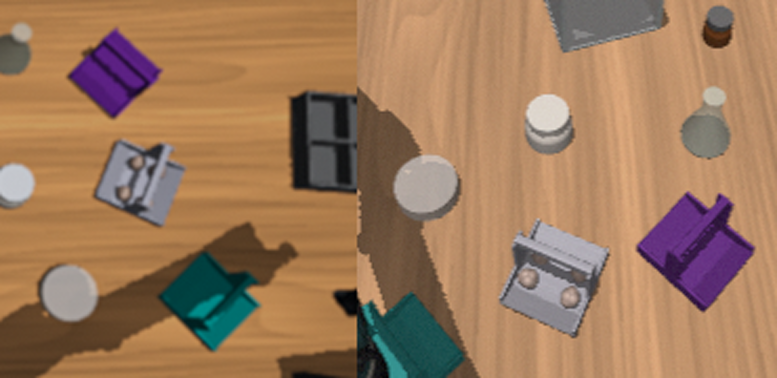

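The crop confirms it: the grey tote holds the pink nodules, with its handle running from about (457,225) to (471,200) in the top view. Next I work out the move to above it.

```bash
cat >> h.py <<'E'
def goto(P,xdir,s=None):
    """move in tool axes to world TCP P, tool down, tool x along +-xdir(world deg)"""
    s=s or env.read_state(); r0=rot(s["tcp_rot"]); best=None
    for k in (0,180):
        a=np.radians(xdir+k); x=np.array([np.cos(a),np.sin(a),0]); z=np.array([0,0,-1.]); Rt=np.c_[x,np.cross(z,x),z]
        tw=R.from_matrix(r0.T@Rt).as_rotvec()
        if best is None or np.linalg.norm(tw)<np.linalg.norm(best): best=tw
    print("dp",np.round(r0.T@(np.array(P)-s["tool_pos"]),1),"twist",np.round(best,3))
E
python3 - <<'E'
from h import *
np.set_printoptions(precision=2,suppress=True)
s=env.read_state();print(rot(s["tcp_rot"]))
S,T=env.grab_frame("side"),env.grab_frame("top")
A=tri([(S,(290,328)),(T,(457,225))]);B=tri([(S,(329,343)),(T,(471,200))]);print(A,B)
a,b=atz(T,(457,225),90),atz(T,(471,200),90);an=np.degrees(np.arctan2(*(b-a)[1::-1]));print(a,b,an)
a,b=atz(S,(290,328),92),atz(S,(329,343),92);print(a,b,np.degrees(np.arctan2(*(b-a)[1::-1])))
goto([495,-444,250],an)
E
```

```text
[[ 0.9   0.44 -0.  ]
 [ 0.44 -0.9  -0.  ]
 [-0.    0.   -1.  ]]
[ 451.27 -410.21  106.15] [ 542.71 -460.14  110.96]
[ 455.95 -415.3    90.  ] [ 539.2  -469.59   90.  ] -33.111771675288885
[ 447.72 -404.92   92.  ] [ 550.81 -451.19   92.  ] -24.171797093446152
dp [ 247.2 -107.7  -10.7] twist [-0.    0.    1.04]
```

Emit:
servo_tool:
  moves:
    - {"dp": [40,-15,-10],"twist": [0,0,0.14],"grip": 100}
    - {"dp": [80,-35,-10],"twist": [0,0,0.28],"grip": 100}
    - {"dp": [120,-52,-10],"twist": [0,0,0.42],"grip": 100}
    - {"dp": [160,-70,-10],"twist": [0,0,0.56],"grip": 100}
    - {"dp": [200,-87,-10],"twist": [0,0,0.7],"grip": 100}
    - {"dp": [240,-105,-10],"twist": [0,0,0.84],"grip": 100}
    - {"dp": [247,-108,-10],"twist": [0,0,0.98],"grip": 100}
    - {"dp": [247,-108,-10],"twist": [0,0,0.98],"grip": 100}
    - {"dp": [247,-108,-10],"twist": [0,0,0.98],"grip": 100}

```text
t: 3.4
tool_pos: [494.0, -444.6, 249.4]
tcp_rot: [3.035, -0.805, -0.001]
contact_force: [0.2, -0.9, 0.7]
width: 1.003
grip_force: 0.0
```

```bash
python3 - <<'E'
from h import *
np.set_printoptions(precision=1,suppress=True)
W=env.grab_frame("wrist");S=env.grab_frame("side");T=env.grab_frame("top")
save(W,"w1"); s=env.read_state();print(s["t"],s["tool_pos"],s["q"],W["xyz"])
for p in(W,S,T):
  print("tote_handle",[(np.round(m["pixel"]),round(m["conf"],2),atz(p,m["pixel"],86)) for m in env.mark_of(p,"tote_handle")[:3]])
  for l,z in(("plunger_knob",181),("hopper_mouth",200),("bin_floor",9),("feeder",0)):
    print(l,[(np.round(m["pixel"]),round(m["conf"],2),atz(p,m["pixel"],z)[:2]) for m in env.mark_of(p,l)[:2]])
c=np.hstack([cv2.resize(T["frame"][130:260,230:370],(420,390)),cv2.resize(S["frame"][145:275,260:390],(390,390))]);cv2.imwrite("pics/f.png",c[:,:,::-1])
E
```

```text
3.55 [ 492.9 -445.8  249.5] [ 0.5  0.5  0.3  1.8 -0.2  0.9 -1.3] [ 563.5 -485.   384.3]
tote_handle [(array([462., 283.]), 0.87, array([ 299.6, -532.6,   86. ])), (array([172.,  11.]), 0.81, array([ 686.9, -412.6,   86. ])), (array([307., 177.]), 0.69, array([ 498.6, -440. ,   86. ]))]
plunger_knob []
hopper_mouth []
bin_floor []
feeder []
tote_handle [(array([231., 383.]), 0.79, array([ 299.6, -535.9,   86. ])), (array([310., 342.]), 0.78, array([ 500.3, -443.9,   86. ])), (array([249., 309.]), 0.18, array([ 330.9, -341.6,   86. ]))]
plunger_knob [(array([302., 343.]), 0.58, array([ 482.2, -481. ])), (array([319., 171.]), 0.57, array([551.8, 100.2]))]
hopper_mouth [(array([331., 189.]), 0.76, array([584.4,   0.4]))]
bin_floor [(array([313., 184.]), 0.59, array([531.4, 200.4])), (array([379., 195.]), 0.43, array([777.8, 131.2]))]
feeder [(array([323., 214.]), 0.88, array([562. ,  61.5]))]
tote_handle [(array([466., 209.]), 0.84, array([ 509. , -452.5,   86. ])), (array([449., 159.]), 0.58, array([ 685.1, -411.1,   86. ]))]
plunger_knob [(array([300., 192.]), 0.43, array([559.4,  97.2]))]
hopper_mouth [(array([332., 185.]), 0.87, array([576.2,  -2.3])), (array([284., 145.]), 0.26, array([709.7, 143.9]))]
bin_floor [(array([271., 212.]), 0.94, array([529.3, 215.2]))]
feeder [(array([314., 196.]), 0.74, array([583.,  62.])), (array([343., 147.]), 0.72, array([770.2, -49. ]))]
```

View pics/w1.png

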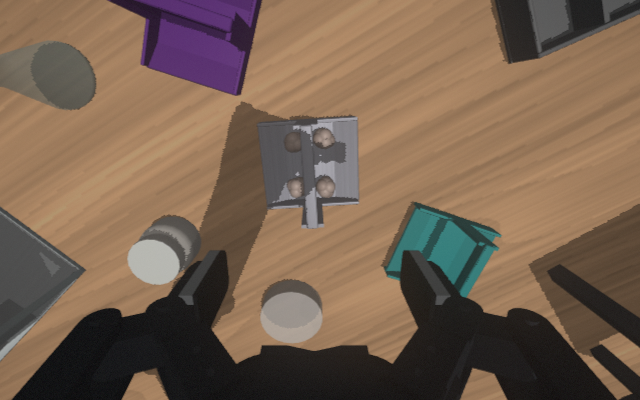

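View pics/f.png

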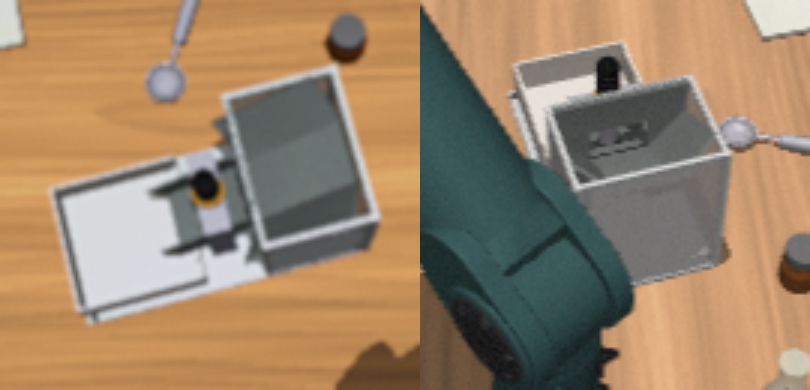

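Wrist view: steel tote with four nodules, handle from (306,123) to (313,225). In the top crop, the hopper rim corners are at (222,97), (335,68), (380,216) and (262,250), and the knob top is at (206,183).

```bash
python3 - <<'E'
from h import *
np.set_printoptions(precision=1,suppress=True)
W=env.grab_frame("wrist");T=env.grab_frame("top")
a,b=atz(W,(306,123),94),atz(W,(313,226),94);d=b-a;an=np.degrees(np.arctan2(d[1],d[0]));print(a,b,np.linalg.norm(d),an)
goto([498.5,-441,150],an); goto([498.5,-441,75],an)
q=[atz(T,(x/3+230-.3,y/3+130-.3),200)[:2] for x,y in((222,97),(335,68),(380,216),(262,250))]
for i in range(4): e=q[(i+1)%4]-q[i]; print(q[i],np.linalg.norm(e),np.degrees(np.arctan2(e[1],e[0])))
print("c",np.mean(q,0),"knob",atz(T,(206/3+230,183/3+130),202)[:2])
E
```

```text
[ 547.5 -466.    94. ] [ 452.3 -418.9   94. ] 106.28083792686482 153.65539316957444
dp [ 1.9 -4.2 99.3] twist [ 0.   0.  -0.1]
dp [  1.9  -4.2 174.3] twist [ 0.   0.  -0.1]
[651.4  83.7] 122.3075334954158 -76.41537174648188
[680.1 -35.2] 164.41862323169616 -165.47978662789248
[520.9 -76.5] 125.30179079634878 104.98903835804764
[488.5  44.6] 167.4679617896725 13.49159000491728
c [585.2   4.1] knob [558.2 100. ]
```

Emit:
servo_tool:
  moves:
    - {"dp": [2,-3,40],"twist": [0,0,-0.1],"grip": 100}
    - {"dp": [2,-3,80],"twist": [0,0,-0.1],"grip": 100}
    - {"dp": [2,-3,120],"twist": [0,0,-0.1],"grip": 100}
    - {"dp": [2,-3,150],"twist": [0,0,-0.1],"grip": 100}
    - {"dp": [2,-3,173],"twist": [0,0,-0.1],"grip": 100}
    - {"dp": [2,-3,173],"twist": [0,0,-0.1],"grip": 100}
    - {"dp": [2,-3,173],"twist": [0,0,-0.1],"grip": 0}
    - {"dp": [2,-3,173],"twist": [0,0,-0.1],"grip": 0}
    - {"dp": [2,-3,173],"twist": [0,0,-0.1],"grip": 0}
    - {"dp": [2,-3,173],"twist": [0,0,-0.1],"grip": 0}
    - {"dp": [2,-3,173],"twist": [0,0,-0.1],"grip": 0}
    - {"dp": [2,-3,173],"twist": [0,0,-0.1],"grip": 0}
  grip_force: 100

```text
t: 5.6
tool_pos: [498.3, -442.2, 77.2]
tcp_rot: [3.072, -0.656, 0.001]
contact_force: [0.1, 0.4, 5.2]
width: 0.113
grip_force: 97.3
```

Emit:
servo_tool:
  moves:
    - {"dp": [0,0,-8],"grip": 0}
    - {"dp": [0,0,-25],"grip": 0}
    - {"dp": [0,0,-50],"grip": 0}
    - {"dp": [0,0,-75],"grip": 0}
    - {"dp": [0,0,-100],"grip": 0}
    - {"dp": [0,0,-125],"grip": 0}
    - {"dp": [0,0,-150],"grip": 0}
    - {"dp": [0,0,-175],"grip": 0}
    - {"dp": [0,0,-200],"grip": 0}
    - {"dp": [0,0,-225],"grip": 0}
    - {"dp": [0,0,-242],"grip": 0}
    - {"dp": [0,0,-250],"grip": 0}

```text
schema error: expected keys twist, dp, grip
```

```bash
python3 - <<'E'
from h import *
np.set_printoptions(precision=2,suppress=True)
s=env.read_state();print(s["t"],s["tool_pos"],s["q"],s["contact_force"],s["width"])
print(rot(s["tcp_rot"]))
W=env.grab_frame("wrist");save(W,"w2")
goto([580,-10,327],14.3)
E
```

```text
5.6 [ 498.29 -442.23   77.22] [ 0.52  0.73  0.2   1.85 -0.24  0.59 -1.12] [0.11 0.44 5.2 ] 0.11342081466139767
[[ 0.91 -0.41  0.  ]
 [-0.41 -0.91 -0.  ]
 [ 0.   -0.   -1.  ]]
dp [-101.7 -427.9 -249.9] twist [ 0.   -0.   -0.67]
```

View pics/w2.png

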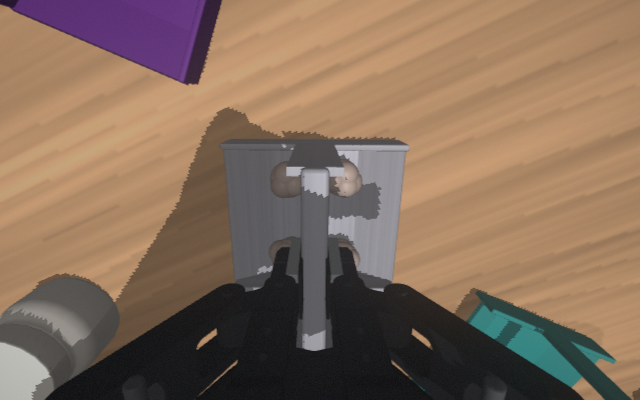

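The handle (315,180 to 315,345) is clamped between the pads and all the nodules are in. Lifting.

Emit:
servo_tool:
  moves:
    - {"dp": [0,0,-8],"twist": [0,0,0],"grip": 0}
    - {"dp": [0,0,-25],"twist": [0,0,0],"grip": 0}
    - {"dp": [0,0,-50],"twist": [0,0,0],"grip": 0}
    - {"dp": [0,0,-75],"twist": [0,0,0],"grip": 0}
    - {"dp": [0,0,-100],"twist": [0,0,0],"grip": 0}
    - {"dp": [0,0,-125],"twist": [0,0,0],"grip": 0}
    - {"dp": [0,0,-150],"twist": [0,0,0],"grip": 0}
    - {"dp": [0,0,-175],"twist": [0,0,0],"grip": 0}
    - {"dp": [0,0,-200],"twist": [0,0,0],"grip": 0}
    - {"dp": [0,0,-225],"twist": [0,0,0],"grip": 0}
    - {"dp": [0,0,-242],"twist": [0,0,0],"grip": 0}
    - {"dp": [0,0,-250],"twist": [0,0,0],"grip": 0}

```text
t: 6.85
tool_pos: [498.0, -442.8, 329.0]
tcp_rot: [3.07, -0.657, 0.005]
contact_force: [0.4, -0.2, -4.4]
width: 0.122
grip_force: 97.5
```

Emit:
servo_tool:
  moves:
    - {"dp": [-2,-10,0],"twist": [0,0,-0.02],"grip": 0}
    - {"dp": [-7,-30,0],"twist": [0,0,-0.05],"grip": 0}
    - {"dp": [-14,-60,0],"twist": [0,0,-0.1],"grip": 0}
    - {"dp": [-23,-95,0],"twist": [0,0,-0.16],"grip": 0}
    - {"dp": [-31,-130,0],"twist": [0,0,-0.22],"grip": 0}
    - {"dp": [-40,-170,0],"twist": [0,0,-0.28],"grip": 0}
    - {"dp": [-50,-210,0],"twist": [0,0,-0.34],"grip": 0}
    - {"dp": [-59,-250,0],"twist": [0,0,-0.4],"grip": 0}
    - {"dp": [-69,-290,0],"twist": [0,0,-0.46],"grip": 0}
    - {"dp": [-78,-330,0],"twist": [0,0,-0.52],"grip": 0}
    - {"dp": [-87,-365,0],"twist": [0,0,-0.58],"grip": 0}
    - {"dp": [-94,-395,0],"twist": [0,0,-0.63],"grip": 0}

```text
t: 8.05
tool_pos: [571.8, -38.1, 324.8]
tcp_rot: [-3.121, -0.34, 0.006]
contact_force: [0.9, -0.6, -4.2]
width: 0.119
grip_force: 97.5
```

```bash
python3 - <<'E'
from h import *
np.set_printoptions(precision=2,suppress=True)
s=env.read_state();print(s["t"],s["tool_pos"],s["q"],s["contact_force"],s["width"])
print(rot(s["tcp_rot"]))
goto([583,1,327],14.3)
W=env.grab_frame("wrist");save(W,"w3"); print(W["xyz"])
for l in ("hopper_mouth","plunger_knob"):
  for m in env.mark_of(W,l)[:1]: print(l,m["pixel"],m["conf"],atz(W,m["pixel"],200 if l[0]=="h" else 181))
E
```

```text
8.05 [571.83 -38.09 324.78] [-0.04  0.31  0.04  1.87 -0.02  0.97 -1.35] [ 0.89 -0.58 -4.24] 0.11916075477827039
[[ 0.98  0.22 -0.  ]
 [ 0.22 -0.98  0.  ]
 [-0.   -0.   -1.  ]]
dp [ 19.3 -35.8  -2.2] twist [-0.    0.   -0.03]
[650.31 -22.56 459.38]
plunger_knob [161.9, 158.8] 0.62 [564.28 106.36 181.  ]
```

View pics/w3.png

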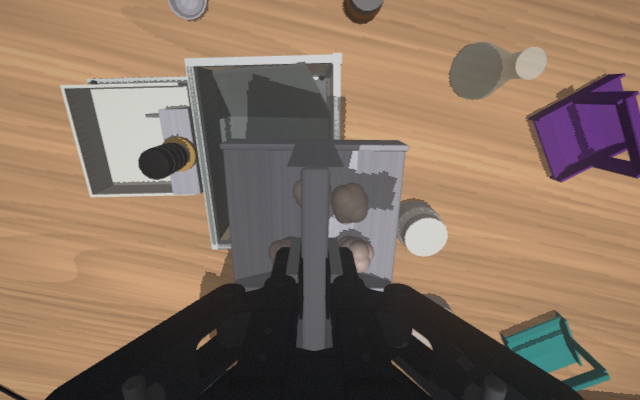

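Wrist view: the tote hangs level with its nodules. The hopper's rim corners are at about (187,60), (342,54) and (213,248), and the knob is at (162,160).

```bash
python3 - <<'E'
from h import *
np.set_printoptions(precision=1,suppress=True)
W=env.grab_frame("wrist")
a,b,c=[atz(W,p,200)[:2] for p in((187,60),(342,54),(213,248))]
for u in(b-a,a-c): print(np.linalg.norm(u),np.degrees(np.arctan2(u[1],u[0])))
m=(b+c)/2; print(a,b,c,"mouth",m,"knobtop",atz(W,(152,163),202),np.round(W["mtx"],0)[0])
y=np.array([.247,-.969]); H=np.array([583,1])-10*y; goto([*H,325],14.3)
E
```

```text
123.31006944077609 -75.51670942903712
167.3699854735118 13.557604690930987
[655.4  83.7] [686.2 -35.7] [492.7  44.5] mouth [589.5   4.4] knobtop [565.5 105.7 202. ] [299.   0. 314.]
dp [ 19.  -48.2  -0. ] twist [-0.  0. -0.]
```

Emit:
servo_tool:
  moves:
    - {"dp": [4,-10,3],"twist": [0,0,0],"grip": 0}
    - {"dp": [12,-25,8],"twist": [0,0,0],"grip": 0}
    - {"dp": [18,-40,14],"twist": [0,0,0],"grip": 0}
    - {"dp": [23,-49,20],"twist": [0,0,0],"grip": 0}
    - {"dp": [23,-50,20],"twist": [0.1,0,0],"grip": 0}
    - {"dp": [23,-51,20],"twist": [0.2,0,0],"grip": 0}
    - {"dp": [23,-51,20],"twist": [0.2,0,0],"grip": 0}

```text
t: 8.95
tool_pos: [586.1, 7.8, 305.0]
tcp_rot: [-2.929, -0.299, 0.032]
contact_force: [-0.5, -1.0, -3.3]
width: 0.116
grip_force: 98.0
```

```bash
python3 - <<'E'
from h import *
np.set_printoptions(precision=2,suppress=True)
s=env.read_state();print(s["t"],s["tool_pos"],s["q"],s["contact_force"],s["width"])
print(rot(s["tcp_rot"]))
E
```

```text
8.95 [586.09   7.76 304.99] [ 0.03  0.37 -0.03  1.84 -0.22  0.99 -1.24] [-0.5  -1.02 -3.34] 0.11577702939446355
[[ 0.98  0.2  -0.04]
 [ 0.2  -0.96  0.19]
 [-0.   -0.2  -0.98]]
```

Emit:
servo_tool:
  moves:
    - {"dp": [0,-1,0],"twist": [0.1,0,0],"grip": 0}
    - {"dp": [0,-2,0],"twist": [0.2,0,0],"grip": 0}
    - {"dp": [0,-3,0],"twist": [0.3,0,0],"grip": 0}
    - {"dp": [0,-4,-1],"twist": [0.4,0,0],"grip": 0}
    - {"dp": [0,-5,-1],"twist": [0.5,0,0],"grip": 0}
    - {"dp": [0,-6,-2],"twist": [0.6,0,0],"grip": 0}
    - {"dp": [0,-7,-3],"twist": [0.7,0,0],"grip": 0}
    - {"dp": [0,-8,-3],"twist": [0.8,0,0],"grip": 0}
    - {"dp": [0,-9,-4],"twist": [0.9,0,0],"grip": 0}
    - {"dp": [0,-9,-4],"twist": [0.9,0,0],"grip": 0}
    - {"dp": [0,-9,-4],"twist": [0.9,0,0],"grip": 0}
    - {"dp": [0,-9,-4],"twist": [0.9,0,0],"grip": 0}

```text
t: 10.15
tool_pos: [584.1, 20.4, 312.8]
tcp_rot: [-2.036, -0.216, 0.13]
contact_force: [-0.2, 0.0, -1.7]
width: 0.118
grip_force: 98.4
```

```bash
python3 - <<'E'
from h import *
np.set_printoptions(precision=2,suppress=True)
s=env.read_state();print(s["t"],s["tool_pos"],s["q"],s["contact_force"],s["width"])
print(rot(s["tcp_rot"]))
W,S,T=[env.grab_frame(n) for n in("wrist","side","top")]
for p in(W,S,T): print([(np.round(m["pixel"]),round(m["conf"],2)) for m in env.mark_of(p,"nodule1")[:5]])
c=np.hstack([cv2.resize(W["frame"],(400,250)),cv2.resize(T["frame"][120:270,220:460],(400,250))]);d=cv2.resize(S["frame"][110:290,220:470],(486,350))
im=np.zeros((600,800,3),np.uint8);im[:250]=c;im[250:,:486]=d;cv2.imwrite("pics/p.png",im[:,:,::-1])
E
```

```text
10.15 [584.15  20.43 312.76] [ 0.46  0.65 -0.25  1.76 -0.81  1.42 -0.72] [-0.21  0.02 -1.7 ] 0.1175834828650967
[[ 0.98  0.1  -0.19]
 [ 0.21 -0.45  0.87]
 [ 0.   -0.89 -0.46]]
[(array([474., 190.]), 0.89), (array([481., 169.]), 0.88), (array([482., 208.]), 0.68), (array([473., 160.]), 0.6)]
[(array([321., 195.]), 0.53), (array([330., 189.]), 0.51), (array([322., 192.]), 0.5)]
[(array([326., 171.]), 0.4)]
```

View pics/p.png

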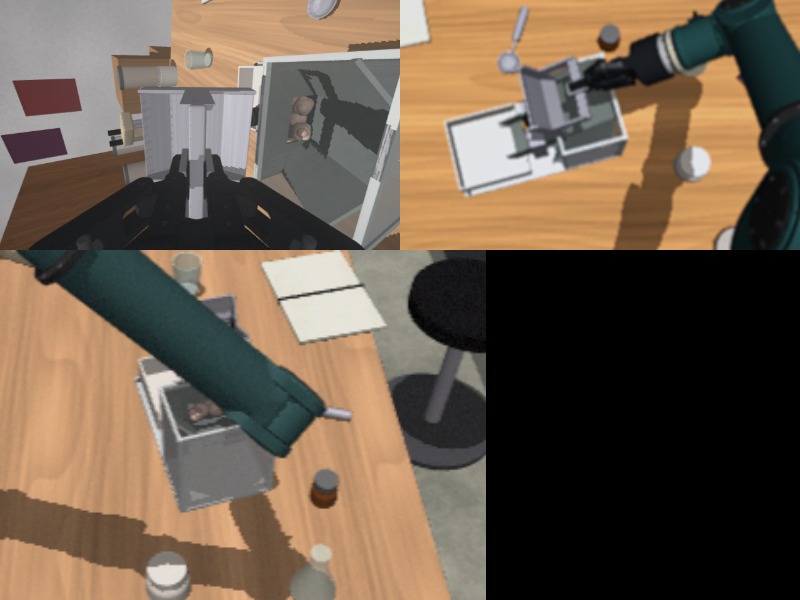

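The tote at (195,150) in the wrist part is empty. The four nodules lie in the hopper at about (300,115). Untilting.

Emit:
servo_tool:
  moves:
    - {"dp": [0,1,0],"twist": [-0.14,0,0],"grip": 0}
    - {"dp": [0,3,0],"twist": [-0.28,0,0],"grip": 0}
    - {"dp": [0,4,-1],"twist": [-0.42,0,0],"grip": 0}
    - {"dp": [0,6,-2],"twist": [-0.56,0,0],"grip": 0}
    - {"dp": [0,7,-3],"twist": [-0.7,0,0],"grip": 0}
    - {"dp": [0,8,-4],"twist": [-0.84,0,0],"grip": 0}
    - {"dp": [0,9,-5],"twist": [-0.98,0,0],"grip": 0}
    - {"dp": [0,10,-6],"twist": [-1.1,0,0],"grip": 0}
    - {"dp": [0,10,-6],"twist": [-1.1,0,0],"grip": 0}
    - {"dp": [0,10,-6],"twist": [-1.1,0,0],"grip": 0}

```text
t: 11.45
tool_pos: [585.2, 10.7, 305.8]
tcp_rot: [-3.122, -0.33, 0.003]
contact_force: [0.0, -0.2, -1.4]
width: 0.119
grip_force: 98.3
```

```bash
python3 - <<'E'
from h import *
np.set_printoptions(precision=2,suppress=True)
s=env.read_state();print(s["t"],s["tool_pos"],s["q"],s["width"])
goto([498,-442,325],-26);goto([498,-442,78],-26)
E
```

```text
11.45 [585.17  10.65 305.8 ] [-0.12  0.34  0.04  1.86 -0.02  0.94 -1.44] 0.1186801828653994
dp [-179.8  424.4  -20.1] twist [-0.    0.    0.66]
dp [-179.5  425.1  226.9] twist [-0.    0.    0.66]
```

Emit:
servo_tool:
  moves:
    - {"dp": [-8,20,-10],"twist": [0,0,0.03],"grip": 0}
    - {"dp": [-25,60,-15],"twist": [0,0,0.09],"grip": 0}
    - {"dp": [-42,100,-20],"twist": [0,0,0.16],"grip": 0}
    - {"dp": [-59,140,-20],"twist": [0,0,0.22],"grip": 0}
    - {"dp": [-76,180,-20],"twist": [0,0,0.28],"grip": 0}
    - {"dp": [-93,220,-20],"twist": [0,0,0.34],"grip": 0}
    - {"dp": [-110,260,-20],"twist": [0,0,0.4],"grip": 0}
    - {"dp": [-127,300,-20],"twist": [0,0,0.47],"grip": 0}
    - {"dp": [-144,340,-10],"twist": [0,0,0.53],"grip": 0}
    - {"dp": [-161,380,10],"twist": [0,0,0.6],"grip": 0}
    - {"dp": [-175,413,40],"twist": [0,0,0.65],"grip": 0}
    - {"dp": [-180,425,80],"twist": [0,0,0.66],"grip": 0}

```text
t: 12.65
tool_pos: [493.2, -454.3, 227.4]
tcp_rot: [3.051, -0.723, 0.006]
contact_force: [-0.6, 0.1, -2.4]
width: 0.116
grip_force: 98.3
```

```bash
python3 - <<'E'
from h import *
np.set_printoptions(precision=3,suppress=True)
s=env.read_state();print(s["t"],s["tool_pos"],s["width"]);print(rot(s["tcp_rot"])[2])
goto([498,-442,78],-26)
E
```

```text
12.65 [ 493.165 -454.278  227.369] 0.11636422253073536
[ 0.006  0.005 -1.   ]
dp [ -2.  -14.  149.3] twist [ 0.006 -0.006 -0.011]
```

Emit:
servo_tool:
  moves:
    - {"dp": [0,0,30],"twist": [0,0,0],"grip": 0}
    - {"dp": [0,0,65],"twist": [0,0,0],"grip": 0}
    - {"dp": [0,0,100],"twist": [0,0,0],"grip": 0}
    - {"dp": [0,0,125],"twist": [0,0,0],"grip": 0}
    - {"dp": [0,0,138],"twist": [0,0,0],"grip": 0}
    - {"dp": [0,0,143],"twist": [0,0,0],"grip": 0}
    - {"dp": [0,0,143],"twist": [0,0,0],"grip": 0}

```text
t: 13.35
tool_pos: [497.1, -445.2, 83.0]
tcp_rot: [3.061, -0.707, 0.0]
contact_force: [-0.1, 0.7, -2.3]
width: 0.119
grip_force: 98.3
```

Emit:
servo_tool:
  moves:
    - {"dp": [0,0,2],"twist": [0,0,0],"grip": 0}
    - {"dp": [0,0,4],"twist": [0,0,0],"grip": 0}
    - {"dp": [0,0,5],"twist": [0,0,0],"grip": 0}
    - {"dp": [0,0,5.5],"twist": [0,0,0],"grip": 0}
    - {"dp": [0,0,5.5],"twist": [0,0,0],"grip": 0}

```text
t: 13.85
tool_pos: [498.1, -443.4, 77.5]
tcp_rot: [3.062, -0.702, 0.0]
contact_force: [0.1, 0.3, -1.6]
width: 0.119
grip_force: 98.3
```

Emit:
servo_tool:
  moves:
    - {"dp": [0,0,1],"twist": [0,0,0],"grip": 0}
    - {"dp": [0,0,1],"twist": [0,0,0],"grip": 0}
    - {"dp": [0,0,1],"twist": [0,0,0],"grip": 60}
    - {"dp": [0,0,1],"twist": [0,0,0],"grip": 90}
    - {"dp": [0,0,1],"twist": [0,0,0],"grip": 90}
    - {"dp": [0,0,1],"twist": [0,0,0],"grip": 90}
    - {"dp": [0,0,1],"twist": [0,0,0],"grip": 90}

```text
t: 14.55
tool_pos: [498.0, -443.6, 76.2]
tcp_rot: [3.062, -0.703, -0.0]
contact_force: [0.4, 0.4, -0.4]
width: 0.898
grip_force: 0.0
```

Emit:
servo_tool:
  moves:
    - {"dp": [0,0,-10],"twist": [0,0,0],"grip": 100}
    - {"dp": [0,0,-30],"twist": [0,0,0],"grip": 100}
    - {"dp": [0,0,-70],"twist": [0,0,0],"grip": 100}
    - {"dp": [0,0,-115],"twist": [0,0,0],"grip": 100}
    - {"dp": [0,0,-160],"twist": [0,0,0],"grip": 100}
    - {"dp": [0,0,-205],"twist": [0,0,0],"grip": 100}
    - {"dp": [0,0,-250],"twist": [0,0,0],"grip": 100}
    - {"dp": [0,0,-260],"twist": [0,0,0],"grip": 100}

```text
t: 15.35
tool_pos: [499.8, -446.1, 343.9]
tcp_rot: [3.057, -0.702, 0.017]
contact_force: [1.0, -0.7, 0.7]
width: 1.001
grip_force: 0.0
```

```bash
python3 - <<'E'
from h import *
np.set_printoptions(precision=3,suppress=True)
s=env.read_state();print(s["t"],s["tool_pos"],s["width"],s["q"])
W=env.grab_frame("wrist");save(W,"w5")
print([(np.round(m["pixel"]),round(m["conf"],2),atz(W,m["pixel"],86)) for m in env.mark_of(W,"tote_handle")[:3]])
for a in(14,-76,-31): goto([559,101,300],a)
E
```

```text
15.35 [ 499.759 -446.108  343.886] 1.0010519358516201 [ 0.441  0.435  0.32   1.651 -0.152  1.068 -1.218]
[(array([217.,  31.]), 0.72, array([ 690.392, -413.91 ,   86.   ])), (array([425., 261.]), 0.71, array([ 294.419, -530.118,   86.   ])), (array([310., 166.]), 0.66, array([ 497.753, -441.299,   86.   ]))]
dp [-183.9 -517.3   38. ] twist [ 0.003 -0.005 -0.696]
dp [-183.9 -517.3   38. ] twist [-0.001 -0.006  0.875]
dp [-183.9 -517.3   38. ] twist [ 0.001 -0.006  0.09 ]
```

View pics/w5.png

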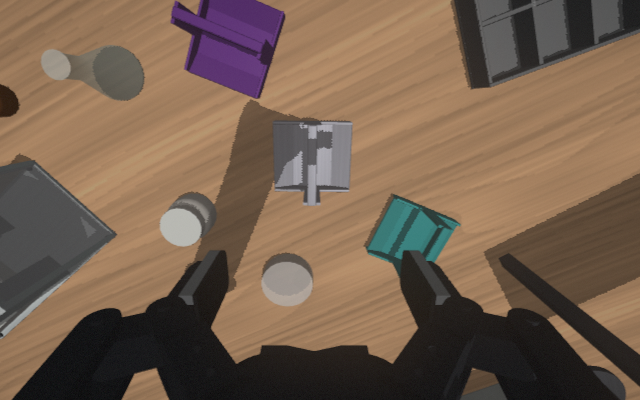

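The tote (312,160) stands upright and empty. Next I go over the knob with the tool x axis turned to 104°, so the fingers close along the feeder's x axis.

Emit:
servo_tool:
  moves:
    - {"dp": [-8,-20,0],"twist": [0,0,-0.14],"grip": 100}
    - {"dp": [-18,-50,0],"twist": [0,0,-0.28],"grip": 100}
    - {"dp": [-30,-85,0],"twist": [0,0,-0.42],"grip": 100}
    - {"dp": [-42,-120,0],"twist": [0,0,-0.56],"grip": 100}
    - {"dp": [-55,-155,0],"twist": [0,0,-0.7],"grip": 100}
    - {"dp": [-68,-190,0],"twist": [0,0,-0.84],"grip": 100}
    - {"dp": [-80,-225,0],"twist": [0,0,-0.98],"grip": 100}
    - {"dp": [-92,-260,0],"twist": [0,0,-1.12],"grip": 100}
    - {"dp": [-105,-295,0],"twist": [0,0,-1.26],"grip": 100}
    - {"dp": [-118,-330,0],"twist": [0,0,-1.4],"grip": 100}
    - {"dp": [-130,-365,0],"twist": [0,0,-1.54],"grip": 100}
    - {"dp": [-142,-400,0],"twist": [0,0,-1.68],"grip": 100}

```text
t: 16.65
tool_pos: [542.9, -20.1, 334.1]
tcp_rot: [-2.559, -1.817, 0.006]
contact_force: [1.1, 0.4, 0.4]
width: 0.999
grip_force: 0.0
```

```bash
python3 - <<'E'
from h import *
np.set_printoptions(precision=3,suppress=True)
s=env.read_state();print(s["t"],s["tool_pos"],s["width"],s["q"])
goto([561,101,300],104)
E
```

```text
16.65 [542.913 -20.066 334.144] 0.9985293211634267 [ 0.094  0.264 -0.174  1.907  0.054  0.979 -0.44 ]
dp [120.3 -22.7  34.1] twist [-0.004  0.    -0.58 ]
```

Emit:
servo_tool:
  moves:
    - {"dp": [30,-6,8],"twist": [0,0,-0.14],"grip": 100}
    - {"dp": [60,-11,16],"twist": [0,0,-0.28],"grip": 100}
    - {"dp": [90,-17,24],"twist": [0,0,-0.42],"grip": 100}
    - {"dp": [115,-22,30],"twist": [0,0,-0.56],"grip": 100}
    - {"dp": [115,-22,34],"twist": [0,0,-0.58],"grip": 100}
    - {"dp": [115,-22,34],"twist": [0,0,-0.58],"grip": 100}
    - {"dp": [115,-22,34],"twist": [0,0,-0.58],"grip": 100}

```text
t: 17.35
tool_pos: [561.7, 92.2, 301.2]
tcp_rot: [-1.945, -2.465, 0.004]
contact_force: [0.0, 0.4, 0.8]
width: 1.004
grip_force: 0.0
```

```bash
python3 - <<'E'
from h import *
np.set_printoptions(precision=2,suppress=True)
s=env.read_state();print(s["t"],s["tool_pos"],s["width"],s["q"],rot(s["tcp_rot"])[:,0])
W,T=env.grab_frame("wrist"),env.grab_frame("top");save(W,"w6"); print(W["xyz"])
for m in env.mark_of(W,"plunger_knob")[:2]: print(m["pixel"],m["conf"],atz(W,m["pixel"],181))
print([(env.search_frame(W,"plunger_knob")[:1])], [np.round(m["pixel"]) for m in env.mark_of(W,"nodule1")])
goto([561,101,300],104)
E
```

```text
17.35 [561.68  92.2  301.19] 1.0038570419616557 [ 0.01  0.34 -0.32  1.89  0.13  0.93 -0.14] [-0.23  0.97 -0.  ]
[544.19 168.2  435.99]
[317.4, 176.6] 0.96 [561.9  104.13 181.  ]
[[{'box': [303.2, 143.8, 35.1, 57.7], 'conf': 0.64}]] [array([302., 196.]), array([335., 195.])]
dp [8.  0.4 2.6] twist [ 0.    0.   -0.01]
```

View pics/w6.png

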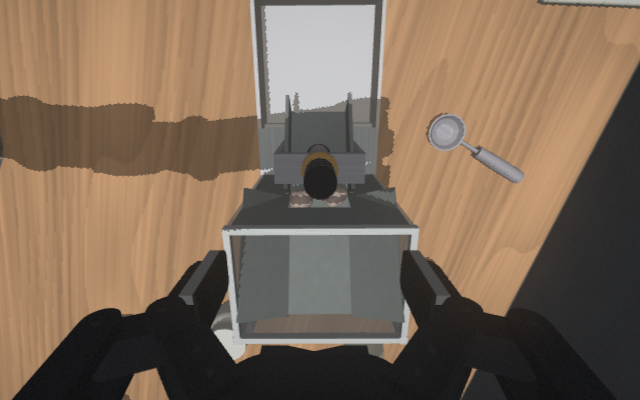

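The knob top shows at (320,183), centred between the fingers, and the nodules show in the throat at (302,196) and (335,195). Descending.

Emit:
servo_tool:
  moves:
    - {"dp": [9,2,20],"twist": [0,0,0],"grip": 100}
    - {"dp": [9,2,50],"twist": [0,0,0],"grip": 100}
    - {"dp": [9,2,75],"twist": [0,0,0],"grip": 100}
    - {"dp": [9,2,85],"twist": [0,0,0],"grip": 100}
    - {"dp": [9,2,85],"twist": [0,0,0],"grip": 100}

```text
t: 18.1
tool_pos: [561.4, 102.7, 216.2]
tcp_rot: [-1.942, -2.468, 0.004]
contact_force: [-0.3, 0.2, 0.7]
width: 1.003
grip_force: 0.0
```

```bash
python3 - <<'E'
from h import *
np.set_printoptions(precision=2,suppress=True)
s=env.read_state();print(s["t"],s["tool_pos"],s["contact_force"])
W=env.grab_frame("wrist")
for m in env.mark_of(W,"plunger_knob")[:2]: print(m["pixel"],m["conf"],atz(W,m["pixel"],181))
goto([562,103,173],104)
E
```

```text
18.1 [561.44 102.72 216.23] [-0.3   0.17  0.7 ]
[318.0, 228.1] 0.8 [563.85 104.14 181.  ]
dp [-0.1 -1.2 45.2] twist [ 0.    0.   -0.01]
```

Emit:
servo_tool:
  moves:
    - {"dp": [0,1,20],"twist": [0,0,0],"grip": 100}
    - {"dp": [0,1,38],"twist": [0,0,0],"grip": 100}
    - {"dp": [0,1,43],"twist": [0,0,0],"grip": 100}
    - {"dp": [0,1,43],"twist": [0,0,0],"grip": 100}
    - {"dp": [0,1,43],"twist": [0,0,0],"grip": 0}
    - {"dp": [0,1,43],"twist": [0,0,0],"grip": 0}
    - {"dp": [0,1,43],"twist": [0,0,0],"grip": 0}
    - {"dp": [0,1,43],"twist": [0,0,0],"grip": 0}
    - {"dp": [0,1,43],"twist": [0,0,0],"grip": 0}
  grip_force: 80

```text
t: 19.1
tool_pos: [563.8, 103.7, 175.1]
tcp_rot: [1.941, 2.469, 0.002]
contact_force: [-0.5, -0.7, 4.4]
width: 0.309
grip_force: 78.3
```

Emit:
servo_tool:
  moves:
    - {"dp": [0,0,-12],"twist": [0,0,0],"grip": 0}
    - {"dp": [0,0,-26],"twist": [0,0,0],"grip": 0}
    - {"dp": [0,0,-40],"twist": [0,0,0],"grip": 0}
    - {"dp": [0,0,-48],"twist": [0,0,0],"grip": 0}
    - {"dp": [0,0,-50],"twist": [0,0,0],"grip": 0}
    - {"dp": [0,0,-50],"twist": [0,0,0],"grip": 0}
    - {"dp": [0,0,-50],"twist": [0,0,0],"grip": 0}

```text
t: 19.8
tool_pos: [563.7, 103.6, 224.2]
tcp_rot: [1.942, 2.469, 0.002]
contact_force: [5.7, 1.4, -9.3]
width: 0.305
grip_force: 79.4
```

Emit:
servo_tool:
  moves:
    - {"dp": [0,0,-1],"twist": [0,0,0],"grip": 0}
    - {"dp": [0,0,-1],"twist": [0,0,0],"grip": 0}
    - {"dp": [0,0,-1],"twist": [0,0,0],"grip": 0}
    - {"dp": [0,0,-1],"twist": [0,0,0],"grip": 0}
    - {"dp": [0,0,-1],"twist": [0,0,0],"grip": 0}
    - {"dp": [0,0,-1],"twist": [0,0,0],"grip": 0}
    - {"dp": [0,0,-1],"twist": [0,0,0],"grip": 0}
    - {"dp": [0,0,-1],"twist": [0,0,0],"grip": 0}
    - {"dp": [0,0,-1],"twist": [0,0,0],"grip": 0}
    - {"dp": [0,0,-1],"twist": [0,0,0],"grip": 0}

```text
t: 20.8
tool_pos: [563.7, 103.6, 225.0]
tcp_rot: [1.942, 2.469, 0.002]
contact_force: [5.8, 0.8, -9.1]
width: 0.309
grip_force: 79.4
```

```bash
python3 - <<'E'
from h import *
np.set_printoptions(precision=2,suppress=True)
s=env.read_state();print(s["t"],s["tool_pos"],s["contact_force"],s["width"])
W,S,T=[env.grab_frame(n) for n in("wrist","side","top")]
for p in(W,S,T): print([(np.round(m["pixel"]),round(m["conf"],2),atz(p,m["pixel"],24)[:2]) for m in env.mark_of(p,"nodule1")[:5]])
c=np.hstack([cv2.resize(W["frame"],(400,250)),cv2.resize(T["frame"][120:270,220:460],(400,250))]);d=cv2.resize(S["frame"][110:290,220:470],(486,350))
im=np.zeros((600,800,3),np.uint8);im[:250]=c;im[250:,:486]=d;im[250:550,486:]=cv2.resize(S["frame"][270:400,240:400],(314,300));cv2.imwrite("pics/e.png",im[:,:,::-1])
E
```

```text
20.8 [563.71 103.63 225.  ] [ 5.83  0.78 -9.06] 0.30895886992328675
[(array([317.,  20.]), 0.83, array([531.96, 251.25])), (array([270.,  25.]), 0.66, array([486.78, 235.48])), (array([347.,  11.]), 0.62, array([558.25, 265.88])), (array([354.,  39.]), 0.56, array([571.73, 243.45]))]
[(array([303., 176.]), 0.39, array([492.64, 231.18])), (array([309., 171.]), 0.37, array([520.15, 261.08])), (array([310., 184.]), 0.23, array([519.79, 190.19])), (array([327., 215.]), 0.17, array([574.54,  34.69]))]
[(array([257., 205.]), 0.62, array([549.88, 261.83])), (array([262., 221.]), 0.45, array([492.09, 244.39])), (array([261., 212.]), 0.41, array([523.99, 248.67])), (array([261., 198.]), 0.39, array([576.12, 249.68]))]
```

View pics/e.png

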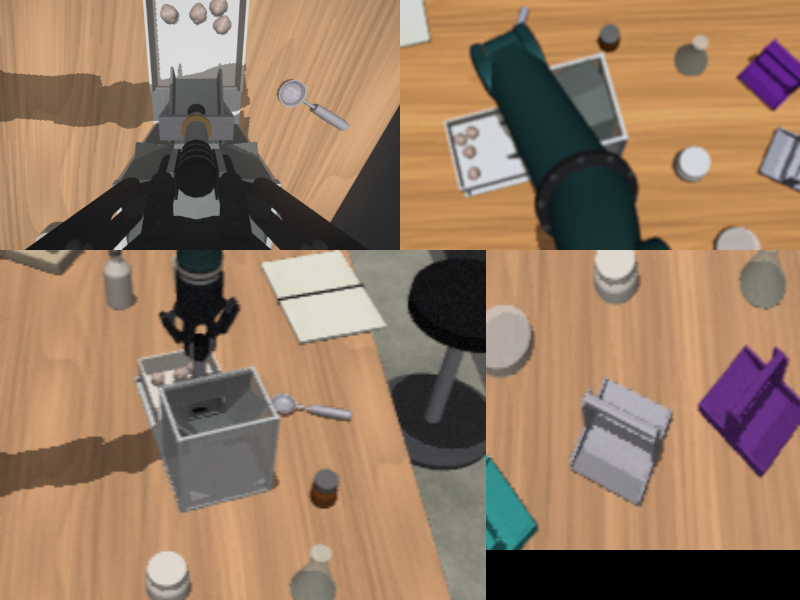

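All four nodules are in the bin at (165-225,15) in the wrist part, and the tote stands upright. I nudge up a little more to confirm the stop.

Emit:
servo_tool:
  moves:
    - {"dp": [0,0,-1.5],"twist": [0,0,0],"grip": 0}
    - {"dp": [0,0,-1.5],"twist": [0,0,0],"grip": 0}
    - {"dp": [0,0,-1.5],"twist": [0,0,0],"grip": 0}
    - {"dp": [0,0,-1.5],"twist": [0,0,0],"grip": 0}

```text
t: 21.5
tool_pos: [563.7, 103.6, 225.3]
tcp_rot: [1.942, 2.47, 0.002]
contact_force: [7.1, 2.1, -16.6]
width: 0.306
grip_force: 80.0
```

The force rose to 16.6 N without any more travel, so the plunger is at its stop and well gripped.

```bash
python3 -c "
from workcell import env
print(env.close_job())"
```

```text
the job is handed in; nothing more can be done
None
```

The job is handed in; no verdict came back. All four nodules are in the white bin, the empty steel tote stands upright on the bench at its starting spot, and the gripper holds the plunger up at its stop (21.5 s used).

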